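# Open up the spice rack

### The arm

A 7-joint arm with a two-finger parallel gripper is mounted at the origin on a cart in front of the work surface, level with it; the furniture and walls round the work are solid. World frame = base frame: x ahead of the robot, y to its left, z up, the work surface at z = 0. Lengths are in m, angles in rad, forces in N, time in s.
With the tool pointing down it reaches from about 0.35 to 0.9 m from the base axis. Payload 8.1 kg.
Tool frame: the origin (TCP) lies between the finger pads; the fingertips stand 17 mm ahead of it and the grasp point (between the pads) lies 2 mm behind it; z points along the fingers, y is the direction in which the jaws open and shut (so a half turn about z gives the same grasp; the last joint's range is limited). The gripper opens to 92 mm and grips with 3 to 60 N. Pads are 19 mm wide; open, the fingers measure 130 mm over their backs; the gripper's body (75 mm by 190 mm) begins 47 mm behind the grasp point.
Start: joints at [1.094, 0.434, 0.025, 1.573, -0.012, 1.134, -0.075], TCP at [0.228, -0.582, 0.244] pointing down, gripper open.
Joint ranges: [-2.62, 2.62], [-0.44, 2.09], [-1.27, 1.32], [0.08, 2.57], [-1.32, 4.46], [0.12, 2], [-2.74, 2.74]. Speed limits (rad/s): [2.22, 2.22, 3.01, 3.01, 3.14, 3.14, 3.14].

### API

Orientations are given as a rotation vector (axis times angle).
In Python, from cell import arm gives the robot as it stands. The module is installed in compiled form; this text tells all that it offers.
- The arm moves only by the shell command python3 -m crank 'ROWS' [FORCE]. ROWS is JSON, a list of rows, each a list of 5 numbers: the opening, from 0 (shut) to 1 (fully open), then the shift along the world's x, y, z normalised to -1 to 1, where 1 is 40 cm, then the turn about the world's z normalised to -1 to 1, where 1 is 60 degrees. In form: [[fingers, tx, ty, tz, twist], ...]. A call has exactly 8 rows; each row shifts and turns the commanded pose from where the row before left it; what a row does not reach is not made up. A row lasts 1/12 s, in which the tool goes at most 41.7 mm and 7.16 degrees, less where a joint would pass 70% of its speed; a pose out of reach is approached as far as the arm can. A call with a number of a shift or a turn outside -1 to 1 is refused whole. A call with a gripper value outside its range is refused whole. The fingers move at their own pace and stop on an object; FORCE is the grip in N (left out, the last holds). Time passes only in rows, so rows that do not move let the fingers close, or fill a call up. It gives the time, the measured TCP pose, the force and the opening at its end, in the units of the state.
- arm.observe(): the state, without advancing time (a new reading comes with each control period).
- arm.get_image(name): name is "side" or "top"; returns the picture (480x640x3 uint8, red, green, blue); there is no depth.
- arm.get_calibration(name): a dict with "intrinsics" (3x3 intrinsics, pixels), "distortion" ([k1, k2, p1, p2, k3] as OpenCV has them; the pictures are not rectified), "extrinsics" (4x4, takes a point from camera to world coordinates). Camera axes: x right, y down, z forward; pixel columns grow to the right and rows downward; lengths in m; the calibration is good to about 2 mm. A picture is of the moment at which its call begins. get_calibration takes no time and is no camera call.
- arm.sign_off(): hands the job in, once; it reports no verdict.
The state is a dict: "clock": time; "joints": joint angles; "dq": joint speeds; "joint_efforts": joint torques, N m; "position": TCP position; "ee_rot": TCP orientation; "force": force on the tool from outside, world axes, zero at the start; "ft_torque": the same for the moment, N m; "width": opening from 0.0 (shut) to 1.0 (fully open).
Only numpy, scipy, OpenCV 4.12 (cv2) and the standard library are available. Lean on these libraries where they do the work, as an engineer would, in place of code of your own. Each camera call takes 0.05 s, during which the arm holds its last target.

### The job

Make room in the spice rack for the tea box: with a fingertip, press the spring-loaded release on top of the rack's sliding stop, and keeping it pressed push the stop back along its bar, away from the jars, until it is fully home against the end block; then let go so that the release springs up again. Nothing needs to be picked up: leave the jars standing where they are and the tea box where it lies.

Things in the scene. Friction and masses are not known exactly. Their poses are not given: they have to be found in the camera images.
- rack: spice rack fixed to the worktop: wooden tray 112 x 384 mm, top 14 mm high, a 90 mm high end plate across its +y end, a 62 mm high end block at its -y end. A steel bar (12 x 10 mm, top 50 mm high) runs along rack y at rack x = +30 mm and carries the sliding stop. Origin: centre of the underside; z up, y along the bar. Jars stand at the +y end; 'back' for the stop is rack -y.
- stop (a joint): travel of the sliding stop, m: grows as it goes back (rack -y), 0.115 when home against the end block; starts at 0.003 to 0.035. A ratchet (12 mm pitch) blocks it from going back unless the release is pressed; towards the jars it can click along. Released, it takes about 3 to 4 N to push and stays where it is left.
- stop_face (a point): on the sliding stop: middle of the lower edge of the face towards the jars, 16 mm above the worktop. The stop is grey plastic, 108 mm wide (rack x) and 85 mm long (rack y): from here backwards a face plate 8 mm thick and 95 mm high, a housing 57 mm high with the release cap on top, and the push wall.
- release (a joint): how far the release cap is pressed, m: 0 up, 0.015 fully down; the ratchet is free beyond about 0.0065. The spring takes 2 N to start and 6 N to the bottom; let go, the cap springs up and the ratchet catches again. At the start it may stand up to 0.006 down, where the tooth rests on a crest.
- release_top (a point): centre of the top of the release cap, moving with it: black ribbed cap, 50 mm (rack x) by 46 mm (rack y), top 74 mm above the worktop when up. Press straight down; lift off straight up (dragging over it moves the stop). It sits midway between the stop's face plate and push wall, which rise 21 mm above it; the gap between those is 68 mm (rack y), open at the sides.
- push_wall (a point): on the stop's push wall: centre, 10 mm below the top edge, of the face that looks to the release cap (rack +y). The wall is 66 mm wide (rack x), 9 mm thick, its top 95 mm above the worktop. A fingertip on the cap meets this face when it moves towards rack -y and so pushes the stop back.
- jar_a: spice jar with green lid, 46 mm across, 106 mm high, standing on the tray between the fixed end plate and the stop; origin at the centre of its underside. Leave it.
- jar_b: second spice jar, same size, standing in the same row; origin at the centre of its underside. Leave it.
- jar_c: third spice jar, same size, standing in the same row; origin at the centre of its underside. Leave it.
- tea_box: tea box, 68 x 136 mm, 69 mm high, lying on the worktop to the right of the rack; origin at the centre of its underside. Leave it.
There are look-alikes about, which are no part of the job. Leave any blue look-alike of the jar_b alone.

How it is judged:
By the outcome, as a careful person would: the job done as asked, in the order asked, and still so for the second after the job is handed in, with the robot touching nothing.
It also fails if it takes over 35 s, if anything falls off the work surface, if the arm or the gripper's body presses on something with over 40 N, if the wrist force passes 120 N, or if a joint passes its speed limit or range.

## Working session

There is one attempt and no reset: what is moved stays moved. The work goes in short steps, Python scripts to look and compute and a shell command to move; the robot and the scene stay as the last step left them, time stands still between calls to the robot, and variables do not carry over. Pictures are saved under pics/ and viewed, and the job is handed in when it is done.

```bash
mkdir -p pics
python3 - <<'E'
from cell import arm
import cv2
o=arm.observe()
for k,v in o.items(): print(k,v)
for n in("side","top"):
    im=arm.get_image(n); cv2.imwrite(f"pics/{n}0.png",im[:,:,::-1])
    c=arm.get_calibration(n); print(n,c)
E
```

```text
clock 0.0
joints [ 1.09441607  0.43520102  0.02496959  1.57406756 -0.01157698  1.13398106
 -0.0751147 ]
dq [ 0.00108979  0.00018332  0.00254048 -0.00055672  0.00145333 -0.00034214
  0.00067022]
joint_efforts [ 8.62881025e-04 -6.67851806e+01  9.84879434e-01 -3.14460647e+01
 -6.07503927e-02  4.30649542e-02  1.80182160e-04]
position [ 0.22798708 -0.58143613  0.24296997]
ee_rot [-3.08548452e+00 -5.83341380e-01  6.80894549e-04]
force [-0.31278081 -1.00964713  1.0375455 ]
ft_torque [-0.01153899  0.00135349 -0.048967  ]
width 0.9972019675220886
side {'intrinsics': array([[480.84703515,   0.        , 328.49095446],
       [  0.        , 480.84703515, 248.87102007],
       [  0.        ,   0.        ,   1.        ]]), 'distortion': array([-0.05259274,  0.        ,  0.        ,  0.        ,  0.        ]), 'extrinsics': array([[-0.84486409, -0.3287888 ,  0.42202204, -0.03282425],
       [-0.53491417,  0.50670287, -0.67610579,  0.71337281],
       [ 0.00845623, -0.79696306, -0.60396884,  0.725107  ],
       [ 0.        ,  0.        ,  0.        ,  1.        ]])}
top {'intrinsics': array([[583.50340131,   0.        , 320.96546078],
       [  0.        , 583.50340131, 245.06075443],
       [  0.        ,   0.        ,   1.        ]]), 'distortion': array([-0.16216309,  0.        ,  0.        ,  0.        ,  0.        ]), 'extrinsics': array([[ 0.00500633, -0.99643893,  0.08416883,  0.33051858],
       [-0.99991244, -0.00395712,  0.01262774, -0.03041484],
       [-0.01224971, -0.08422468, -0.99637149,  1.48205778],
       [ 0.        ,  0.        ,  0.        ,  1.        ]])}
```

View pics/side0.png

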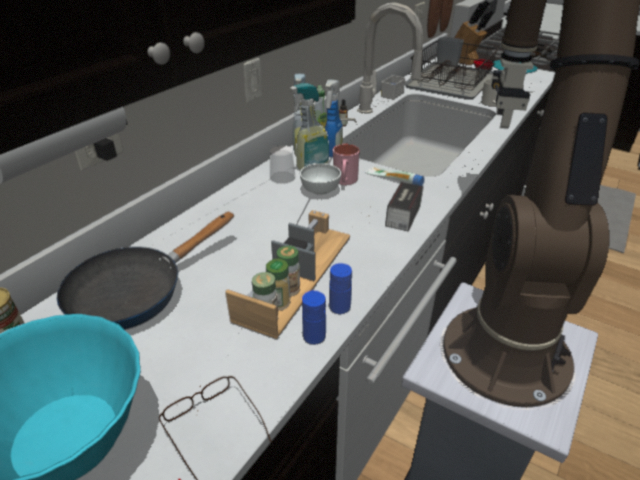

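View pics/top0.png

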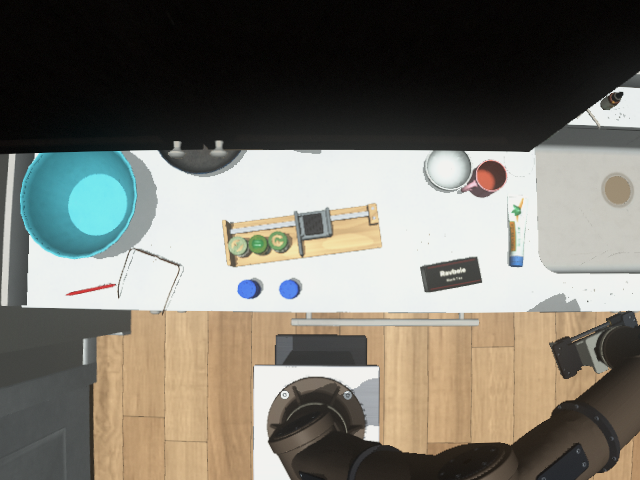

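The top view shows the rack around (300,235), with the jars at its left (+y) end, the black cap near (315,223), the end block near (374,213), and two blue look-alikes at (248,289) and (290,289). I'll enlarge this area.

Run:
```python
import cv2
a=cv2.imread("pics/top0.png")[190:300,210:395]
cv2.imwrite("pics/top0c.png",cv2.resize(a,None,fx=4.3,fy=4.3,interpolation=cv2.INTER_CUBIC))
a=cv2.imread("pics/side0.png")[200:350,215:365]
cv2.imwrite("pics/side0c.png",cv2.resize(a,None,fx=4,fy=4,interpolation=cv2.INTER_CUBIC))
```

```text
(no output)
```

View pics/top0c.png

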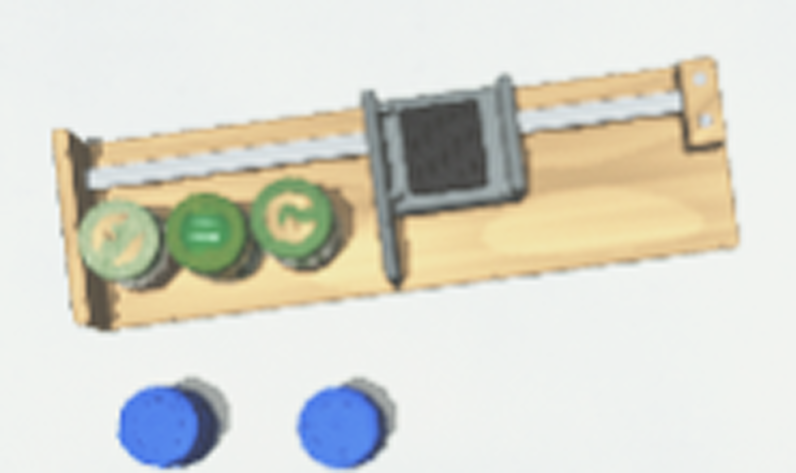

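View pics/side0c.png

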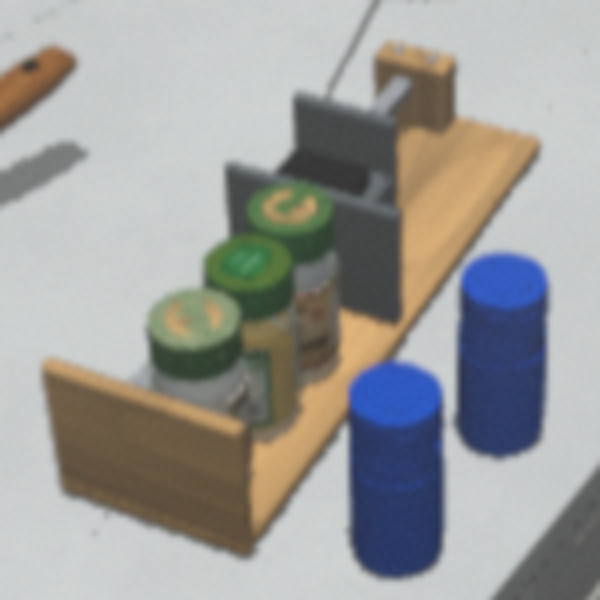

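```bash
cat > h.py <<'E'
import numpy as np,cv2
from scipy.optimize import least_squares
from cell import arm
C={n:arm.get_calibration(n) for n in("side","top")}
def proj(n,P):
    c=C[n];T=np.linalg.inv(c["extrinsics"]);P=np.atleast_2d(P).astype(float)
    return cv2.projectPoints(P,cv2.Rodrigues(T[:3,:3])[0],T[:3,3],c["intrinsics"],c["distortion"])[0][:,0]
def unc(p,f,x0,y0): p=np.array(p,float); return (p+.5)/f-.5+[x0,y0]
def world(p,R): # p=(x,y,yaw)
    c,s=np.cos(p[2]),np.sin(p[2]);R=np.atleast_2d(R)
    return np.c_[p[0]+c*R[:,0]-s*R[:,1],p[1]+s*R[:,0]+c*R[:,1],R[:,2]]
E
python3 - <<'E'
from h import *
# rack pts
RT=[((738,245),(-.056,-.192,.014)),((55,130),(.056,.192,.09)),((78,325),(-.056,.192,.09)),((716,57),(None,-.192,.062)),((724,140),(None,-.192,.062)),((95,178),(.03,None,.05)),((660,104),(.03,None,.05))]
RT2=[((540,145),(-.056,-.192,.014)),((42,362),(.056,.192,.09)),((247,435),(-.056,.192,.09))]
# stop: (x, dy from face, z)
ST=[((363,93),(.054+0,0,.095)),((390,287),(-.054,0,.095)),((401,280),(-.054,-.008,.095)),((373,92),(.054,-.008,.095)),((500,76),(.033,-.076,.095)),((524,192),(-.033,-.085,.095)),((511,76),(.033,-.085,.095))]
ST2=[((226,165),(.054,0,.095)),((400,210),(-.054,0,.095)),((294,95),(.033,-.076,.095)),((396,123),(-.033,-.076,.095))]
CAP=[(405,108),(482,97),(488,186),(410,194)]
def res(v,full=False):
    p=v[:3];fy=v[3];sx=v[4];r=[]
    k=5
    for n,L,f in(("top",RT,(4.3,210,190)),("side",RT2,(4,215,200))):
        for px,R in L:
            R=list(R)
            for i in(0,1):
                if R[i] is None: R[i]=v[k];k+=1
            r.append(proj(n,world(p,R))[0]-unc(px,*f))
    for n,L,f in(("top",ST,(4.3,210,190)),("side",ST2,(4,215,200))):
        for px,R in L:
            so=sx
            r.append(proj(n,world(p,[R[0]+so*(1 if abs(R[0])>.04 else 1)+(v[9] if abs(R[0])<.04 else 0),fy+R[1],R[2]]))[0]-unc(px,*f))
    r=np.array(r)
    return r if full else r.ravel()
s=least_squares(res,[.4,.0,.13,.03,0,.03,-.01,.15,-.15,.02],loss="soft_l1")
print(s.x.round(4)); print(res(s.x,True).round(1).tolist())
p=s.x[:3];fy=s.x[3]
for z in(.074,.068):
    # cap centre from pix
    uv=unc(np.mean(CAP,0),4.3,210,190)
    q=least_squares(lambda q:proj("top",[q[0],q[1],z])[0]-uv,[.4,0]).x
    print("cap",z,q, "rack",[np.cos(p[2])*(q[0]-p[0])+np.sin(p[2])*(q[1]-p[1]),-np.sin(p[2])*(q[0]-p[0])+np.cos(p[2])*(q[1]-p[1])])
print("yaw deg",np.degrees(p[2]),"cap exp rack y",fy-.042,"wall",fy-.076)
print("rack -y dir",np.sin(p[2]),-np.cos(p[2]))
print("cap by stop",world(p,[s.x[4]+s.x[9],fy-.042,.07]),"wall",world(p,[s.x[4]+s.x[9],fy-.076,.085]))
o=arm.observe();R=cv2.Rodrigues(np.array(o["ee_rot"]))[0];print(R.round(3))
E
```

```text
[ 0.4794  0.0316  0.1417  0.0141 -0.0016  0.0495  0.0012  0.1753 -0.1534
  0.0191]
[[0.9, 0.1], [-1.4, 0.3], [-1.2, 0.8], [1.6, -0.1], [2.6, -0.1], [0.1, 0.5], [-0.1, -0.5], [0.7, -1.9], [-0.4, 1.3], [-1.7, -0.1], [-0.3, -0.2], [-0.6, -0.8], [0.2, 0.4], [0.7, -0.4], [-0.7, 0.2], [1.2, -0.2], [0.5, -0.3], [0.0, 0.2], [0.6, 1.5], [-0.0, 0.4], [0.0, 0.2]]
cap 0.074 [0.50166785 0.00609211] rack [np.float64(0.01844481160221898), np.float64(-0.028386760379320974)]
cap 0.068 [0.50239714 0.00624768] rack [np.float64(0.01918877069606213), np.float64(-0.028335748448598198)]
yaw deg 8.118479531292778 cap exp rack y -0.02789948900599605 wall -0.061899489005996046
rack -y dir 0.14122053561236286 -0.9899781615375954
cap by stop [[0.5006956  0.00644563 0.07      ]] wall [[ 0.5054971  -0.02721363  0.085     ]]
[[ 0.931  0.365 -0.001]
 [ 0.365 -0.931  0.001]
 [-0.    -0.001 -1.   ]]
```

The fit is consistent: rack at (0.479, 0.032) with yaw 8.1°, cap centre at about (0.501, 0.006), and push wall face at rack y −0.062. Next I move above the cap with the fingers shut and the jaw axis along rack y.

```bash
python3 -m crank '[[0,0.043,0.09,0,-0.111],[0,0.043,0.09,0,-0.111],[0,0.043,0.09,0,0],[0,0.043,0.09,0,0],[0,0.043,0.09,0,0],[0,0.043,0.09,0,0],[0,0.043,0.09,0,0],[0,0.043,0.09,0,0]]' 10
```

```text
clock: 0.77
position: [0.366, -0.2919, 0.2437]
ee_rot: [3.134, 0.222, -0.0]
force: [0.5, -0.0, 1.1]
width: 0.468
```

```bash
python3 -m crank '[[0,0.043,0.091,0,0],[0,0.043,0.091,0,0],[0,0.043,0.091,0,0],[0,0.043,0.091,0,0],[0,0.043,0.091,0,0],[0,0.043,0.091,0,0],[0,0.043,0.091,0,0],[0,0.04,0.09,0,0]]'
```

```text
clock: 1.43
position: [0.5026, -0.0011, 0.2436]
ee_rot: [3.134, 0.221, -0.0]
force: [0.3, -0.6, -0.8]
width: 0.008
```

Run:
```python
from h import *
im=arm.get_image("side"); cv2.imwrite("pics/s1.png",cv2.resize(im[60:360,215:515,::-1],None,fx=2,fy=2))
o=arm.observe();print(o["clock"],o["position"],o["ee_rot"],o["width"],o["force"])
```

```text
1.4833 [0.50517571 0.00763724 0.24395055] [-3.12803551 -0.23416713 -0.00431639] 0.0061722212861843135 [3.05554288 7.43242323 0.9801723 ]
```

View pics/s1.png

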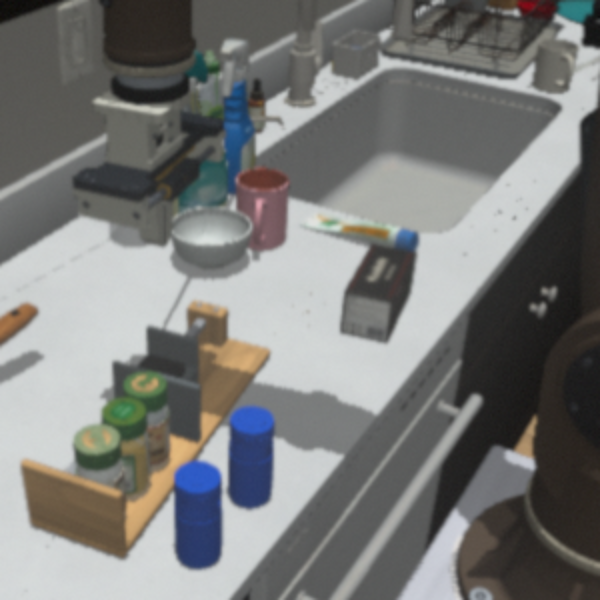

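The fingers hang over the rack (crop pixel ~(150,235)) with nothing disturbed. Now I lower to just above the walls and let the arm settle.

```bash
python3 -m crank '[[0,0,0,-0.07,0],[0,0,0,-0.07,0],[0,0,0,-0.07,0],[0,0,0,-0.06,0],[0,0,0,0,0],[0,0,0,0,0],[0,0,0,0,0],[0,0,0,0,0]]'
python3 - <<'E'
from h import *
for n,s in(("side",(slice(130,330),slice(200,400))),("top",(slice(170,290),slice(210,400)))):
    im=arm.get_image(n); cv2.imwrite(f"pics/{n}2.png",cv2.resize(im[s][:,:,::-1],None,fx=3 if n=="side" else 4,fy=3 if n=="side" else 4,interpolation=cv2.INTER_CUBIC))
o=arm.observe();print(o["clock"],o["position"],o["ee_rot"],o["width"],o["force"])
E
```

```text
clock: 2.15
position: [0.5033, -0.003, 0.1374]
ee_rot: [3.134, 0.221, 0.004]
force: [0.7, 0.5, -0.0]
width: 0.003
2.25 [ 0.50313906 -0.00309057  0.13719   ] [3.13357406 0.22136214 0.00409414] 0.006678721511590042 [ 0.04127482 -1.17078013  0.88837429]
```

View pics/side2.png

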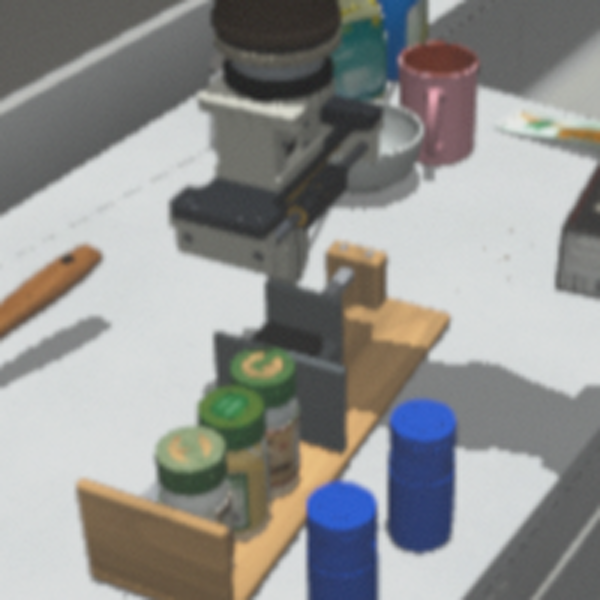

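View pics/top2.png

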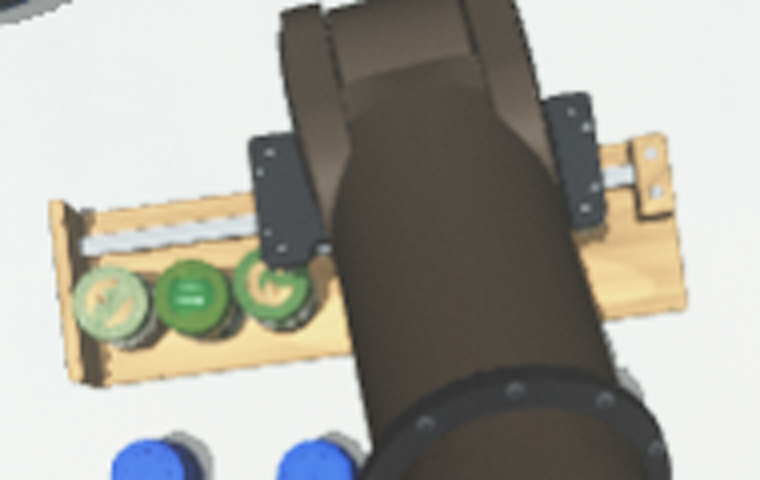

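Gripper body clearance over the jar tops (0.120) will be about 9 mm at an 11 mm press, which is acceptable. I shift 3 mm towards rack +y and go down between the walls, stopping above the cap.

```bash
python3 -m crank '[[0,-0.001,0.007,0,0],[0,0,0,-0.02,0],[0,0,0,-0.025,0],[0,0,0,-0.025,0],[0,0,0,-0.025,0],[0,0,0,-0.01,0],[0,0,0,0,0],[0,0,0,0,0]]'
```

```text
clock: 2.92
position: [0.5015, -0.0003, 0.0932]
ee_rot: [-3.134, -0.222, 0.002]
force: [-0.5, 0.4, 0.2]
width: 0.008
```

```bash
python3 -m crank '[[0,0,0,-0.007,0],[0,0,0,-0.007,0],[0,0,0,-0.007,0],[0,0,0,-0.007,0],[0,0,0,-0.006,0],[0,0,0,0,0],[0,0,0,0,0],[0,0,0,0,0]]'
```

```text
clock: 3.58
position: [0.5022, -0.0002, 0.0804]
ee_rot: [3.134, 0.222, 0.001]
force: [0.2, -0.3, 4.4]
width: 0.007
```

Pressed: 4.4 N upward corresponds to about 9–10 mm. Now I push back along rack −y.

```bash
python3 -m crank '[[0,0.001,-0.01,0,0],[0,0.002,-0.015,0,0],[0,0.002,-0.015,0,0],[0,0.002,-0.015,0,0],[0,0.002,-0.015,0,0],[0,0.002,-0.015,0,0],[0,0.002,-0.015,0,0],[0,0.002,-0.015,0,0]]'
```

```text
clock: 4.25
position: [0.5082, -0.0468, 0.0803]
ee_rot: [-3.134, -0.221, -0.001]
force: [1.6, 3.0, 4.9]
width: 0.006
```

```bash
python3 -m crank '[[0,0.002,-0.015,0,0],[0,0.002,-0.015,0,0],[0,0.002,-0.015,0,0],[0,0.002,-0.015,0,0],[0,0.002,-0.015,0,0],[0,0.002,-0.015,0,0],[0,0.002,-0.015,0,0],[0,0.002,-0.015,0,0]]'
```

```text
clock: 4.92
position: [0.5147, -0.0948, 0.0803]
ee_rot: [-3.134, -0.222, -0.001]
force: [3.2, 3.6, 5.4]
width: 0.002
```

```bash
python3 -m crank '[[0,0.001,-0.01,0,0],[0,0.001,-0.01,0,0],[0,0.001,-0.008,0,0],[0,0.001,-0.008,0,0],[0,0.001,-0.005,0,0],[0,0,-0.005,0,0],[0,0,0,0,0],[0,0,0,0,0]]'; python3 -c "
from h import *
o=arm.observe();print(o['position'],o['force'])"
```

```text
clock: 5.58
position: [0.5157, -0.1031, 0.0803]
ee_rot: [-3.123, -0.234, 0.002]
force: [-4.1, 33.9, 15.3]
width: 0.004
[ 0.51565639 -0.10313893  0.08028963] [-4.12339902 33.88248921 15.30396875]
```

It's blocked firmly at 34 N, probably home. I back the command off a little while still pressing, then look.

```bash
python3 -m crank '[[0,0,0.005,0,0],[0,-0.001,0.005,0,0],[0,0,0.003,0,0],[0,0,0,0,0],[0,0,0,0,0],[0,0,0,0,0],[0,0,0,0,0],[0,0,0,0,0]]'
python3 - <<'E'
from h import *
for n,s in(("side",(slice(150,300),slice(240,390))),("top",(slice(170,290),slice(210,400)))):
    im=arm.get_image(n); cv2.imwrite(f"pics/{n}3.png",cv2.resize(im[s][:,:,::-1],None,fx=4,fy=4,interpolation=cv2.INTER_CUBIC))
E
```

```text
clock: 6.25
position: [0.5157, -0.1029, 0.0803]
ee_rot: [-3.129, -0.228, 0.0]
force: [-0.3, 18.7, 9.7]
width: 0.01
```

View pics/side3.png

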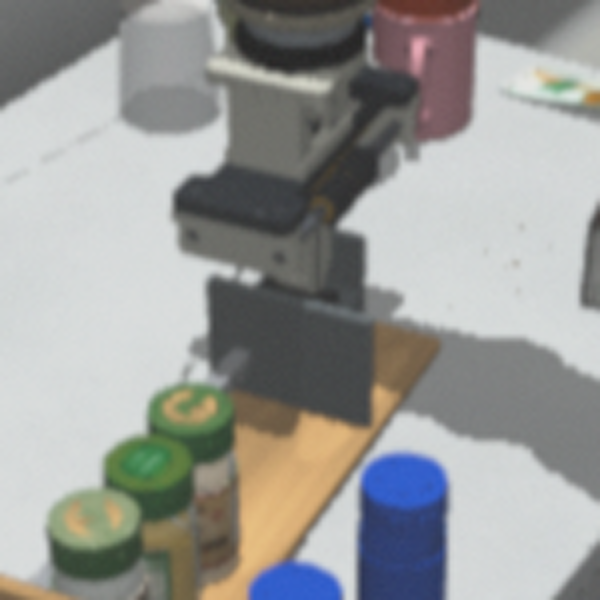

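View pics/top3.png

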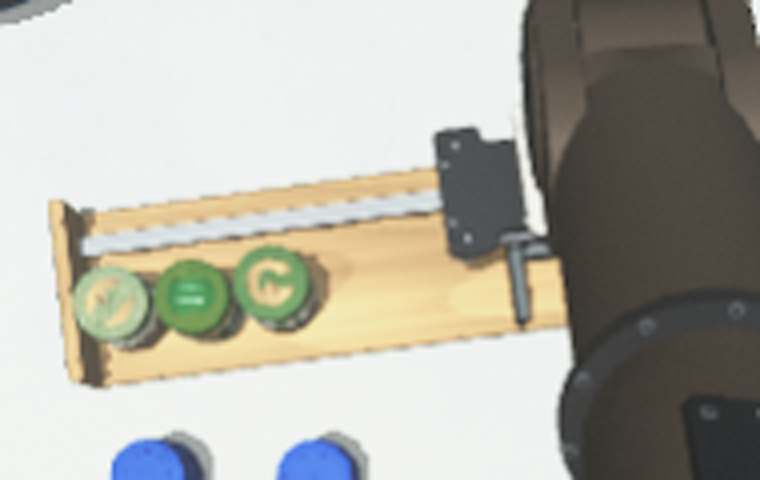

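The jars are still standing, and the face plate's top corner is now at top-crop (517,325). I'll compute its travel.

Run:
```python
from h import *
p=[.4794,.0316,.1417]
def f(u,z):
    q=least_squares(lambda q:proj("top",[q[0],q[1],z])[0]-u,[.4,0]).x
    d=q-p[:2];return np.array([np.cos(p[2])*d[0]+np.sin(p[2])*d[1],-np.sin(p[2])*d[0]+np.cos(p[2])*d[1]]).round(4)
print(f(unc((390,287),4.3,210,190),.095),f(unc((402,280),4.3,210,190),.095))
print(f(unc((517,326),4,210,170),.095),f(unc((529,320),4,210,170),.095))
for q in((682,66),(690,150),(716,57),(724,140)):print("block",f(unc(q,4.3,210,190),.062))
```

```text
[-0.0577  0.0129] [-0.0547  0.0058]
[-0.0579 -0.0798] [-0.0553 -0.0874]
block [ 0.0472 -0.1681]
block [-0.0013 -0.1656]
block [ 0.0497 -0.1881]
block [ 0.0017 -0.1857]
```

The stop's back is at rack y ≈ −0.165 and the block face at ≈ −0.166, so the stop is home. I ease the preload, lift straight up off the cap, then clear the wall.

```bash
python3 -m crank '[[0,0,0.004,0,0],[0,0,0.004,0,0],[0,0,0,0,0],[0,0,0,0.01,0],[0,0,0,0.015,0],[0,0,0,0.015,0],[0,0,0,0.01,0],[0,0,0,0,0]]'
```

```text
clock: 7.02
position: [0.5153, -0.1053, 0.1004]
ee_rot: [3.133, 0.22, -0.001]
force: [-0.5, 0.3, -0.0]
width: 0.005
```

```bash
python3 -m crank '[[0,0,0.004,0.02,0],[0,0,0,0.04,0],[0,0,0,0.06,0],[0,0,0,0.1,0],[0,0,0,0.1,0],[0,0,0,0.1,0],[0,0,0,0.06,0],[0,0,0,0,0]]'
```

```text
clock: 7.68
position: [0.5181, -0.1034, 0.2984]
ee_rot: [3.131, 0.22, 0.014]
force: [0.1, 0.3, 0.1]
width: 0.003
```

```bash
python3 -m crank '[[0,-0.05,-0.08,0,0],[0,-0.05,-0.08,0,0],[0,-0.05,-0.08,0,0],[0,-0.05,-0.08,0,0],[0,-0.05,-0.08,0,0],[0,-0.05,-0.08,0,0],[0,-0.05,-0.08,0,0],[0,0,0,0,0]]'
python3 - <<'E'
from h import *
for n,s,f in(("side",(slice(180,330),slice(215,365)),4),("top",(slice(190,300),slice(210,395)),4.3)):
    im=arm.get_image(n); cv2.imwrite(f"pics/{n}4.png",cv2.resize(im[s][:,:,::-1],None,fx=f,fy=f,interpolation=cv2.INTER_CUBIC))
E
```

```text
clock: 8.35
position: [0.3699, -0.3339, 0.292]
ee_rot: [3.132, 0.204, -0.005]
force: [-0.2, 0.3, 0.2]
width: 0.007
```

View pics/side4.png

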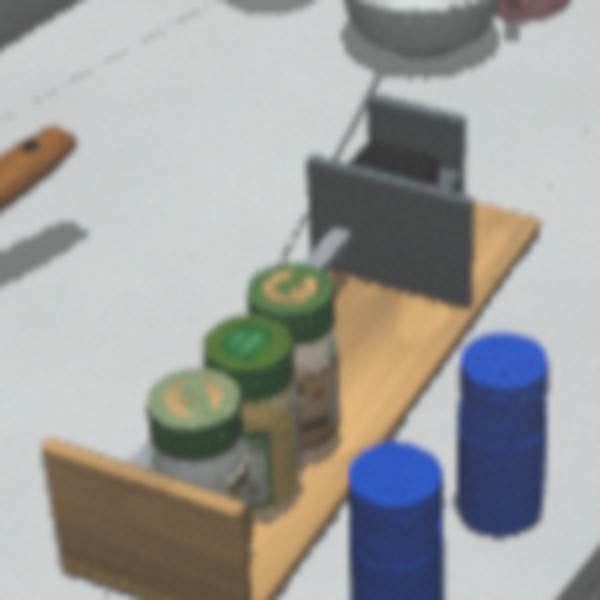

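View pics/top4.png

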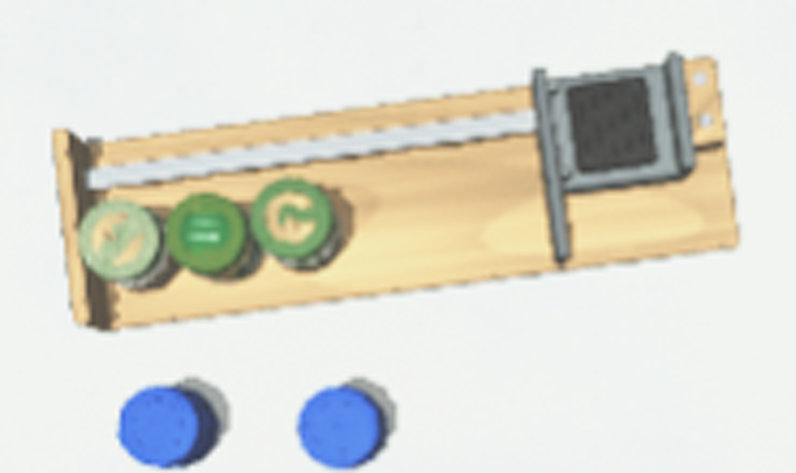

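The stop sits against the end block, the jars haven't moved (same pixels), and the cap is visible. I'll check travel and cap height numerically.

Run:
```python
from h import *
p=[.4794,.0316,.1417]
def fit(n,u,z):
    q=least_squares(lambda q:proj(n,[q[0],q[1],z])[0]-u,[.4,0]).x
    d=q-p[:2];return np.array([np.cos(p[2])*d[0]+np.sin(p[2])*d[1],-np.sin(p[2])*d[0]+np.cos(p[2])*d[1]]).round(4)
F=(4.3,210,190)
for a,b in(((363,93),(534,70)),((390,287),(557,264)),((402,280),(569,258)),((500,76),(669,54)),((512,76),(682,54)),((524,192),(693,172))):
    print("travel",fit("top",unc(a,*F),.095),fit("top",unc(b,*F),.095))
print("capC top",fit("top",unc(np.mean([(567,87),(648,77),(657,163),(575,174)],0),*F),.074))
# side view of cap top-left/back edge
for z in(.074,.068,.062):
    for yc in (-.121,):
        P=world(p,[[.0175+sx*.025,yc+sy*.023,z] for sx,sy in((1,1),(1,-1),(-1,-1),(-1,1))])
        print(z,((proj("side",P)-[215,180]+.5)*4-.5).round(0).tolist())
im0=cv2.imread("pics/top0.png");im=arm.get_image("top")[:,:,::-1].copy();d=np.abs(im.astype(int)-im0).sum(2)[:300];
print("jar diff max",d[225:262,228:292].max(),"tea diff",d[255:295,415:485].max(),"blue",d[275:303,235:305].max())
s=arm.get_image("side")[:,:,::-1]
c=cv2.resize(s[200:250,285:345],None,fx=12,fy=12,interpolation=cv2.INTER_CUBIC);c0=cv2.resize(cv2.imread("pics/side0.png")[220:270,268:328],None,fx=10,fy=10,interpolation=cv2.INTER_CUBIC)
cv2.imwrite("pics/cap4.png",c);o=arm.observe();print(o["clock"],o["force"],o["dq"].round(3))
```

```text
travel [0.0519 0.0134] [ 0.0516 -0.0829]
travel [-0.0577  0.0129] [-0.0577 -0.0805]
travel [-0.0547  0.0058] [-0.0553 -0.0876]
travel [ 0.0508 -0.0636] [ 0.0502 -0.1589]
travel [ 0.0499 -0.0703] [ 0.0492 -0.1661]
travel [-0.0155 -0.0679] [-0.0173 -0.1626]
capC top [ 0.0174 -0.1227]
0.074 [[335.0, 178.0], [369.0, 140.0], [443.0, 159.0], [411.0, 198.0]]
0.068 [[336.0, 186.0], [370.0, 148.0], [443.0, 167.0], [411.0, 206.0]]
0.062 [[336.0, 194.0], [370.0, 156.0], [443.0, 175.0], [411.0, 215.0]]
jar diff max 13 tea diff 599 blue 15
8.55 [ 0.41597406  0.63834185 -0.63448439] [-0.017 -0.    -0.012  0.001 -0.    -0.002  0.001]
```

View pics/cap4.png

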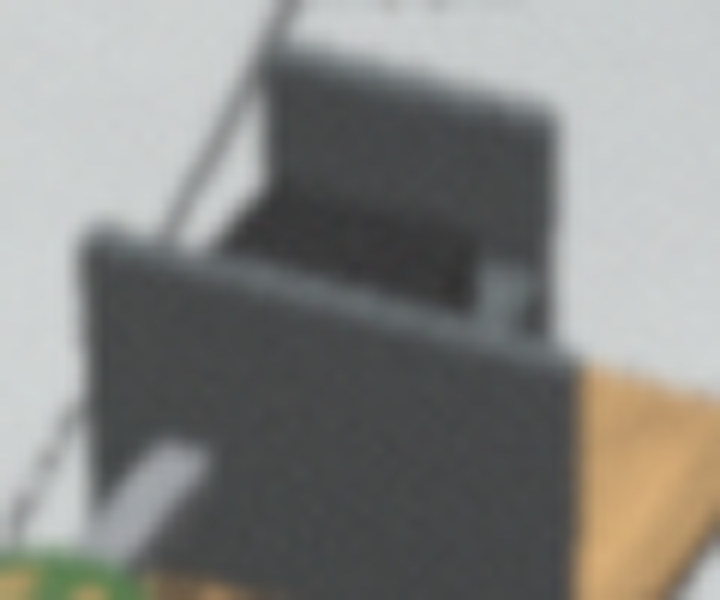

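Cap back edge matches z ≈ 0.073, so it's up. Travel moved ≈ 95 mm, the jars and look-alikes are unchanged, and the tea box difference is probably the arm covering it. I'll move the arm clear, then check the tea box and the block gap.

```bash
python3 -m crank '[[0,-0.03,-0.09,0,0],[0,-0.03,-0.09,0,0],[0,-0.03,-0.09,0,0],[0,-0.03,-0.09,0,0],[0,-0.03,-0.09,0,0],[0,-0.03,-0.09,0,0],[0,0,0,0,0],[0,0,0,0,0]]'
python3 - <<'E'
from h import *
im0=cv2.imread("pics/top0.png");im=arm.get_image("top")[:,:,::-1].copy();d=np.abs(im.astype(int)-im0).sum(2)
print("jars",d[225:262,228:292].max(),"tea",d[255:295,415:485].max())
a=im[195:245,325:390];cv2.imwrite("pics/gap5.png",cv2.resize(a,None,fx=10,fy=10,interpolation=cv2.INTER_CUBIC))
s=arm.get_image("side")[:,:,::-1];s0=cv2.imread("pics/side0.png");e=np.abs(s.astype(int)-s0).sum(2);print("side tea",e[180:230,383:425].max())
o=arm.observe();print(o["position"],o["force"])
E
```

```text
clock: 9.22
position: [0.3036, -0.5435, 0.2912]
ee_rot: [-3.133, -0.219, 0.001]
force: [0.9, 0.9, 0.6]
width: 0.009
jars 13 tea 11
side tea 20
[ 0.30549552 -0.54114249  0.29179722] [-0.28279188  0.43537867  0.59222875]
```

View pics/gap5.png

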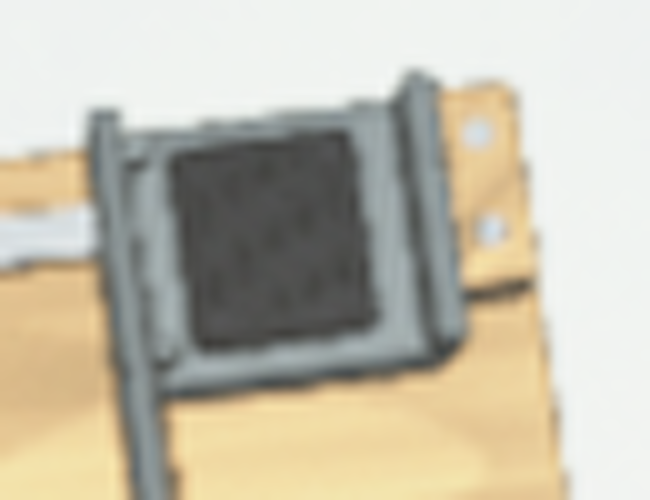

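There is no gap: the push wall meets the end block at crop x ≈ 440–465. The tea box and jars haven't moved, and the arm is clear, so I hand in.

```bash
python3 -c "
from cell import arm
print(arm.sign_off())"
```

```text
the job is handed in; nothing more can be done
None
```

I pressed the release about 10 mm with the closed fingertips and, keeping it down, pushed the stop back until it was hard against the end block. I then lifted straight up and moved the arm clear. The job was handed in at about 9.3 s on the robot's clock; no verdict is reported.

**Last checks:**
- **Stop:** it moved about 95 mm (single measurements 93–96 mm). Its back is at rack y ≈ −0.166 and the block face at −0.166 to −0.168. No gap shows in the picture, but the cameras can only tell this to about 2 mm.
- **Push force:** the stop blocked hard at 34 N, above the usual 3–4 N push but well under the limits. I eased that off before lifting.
- **Release cap:** it is up again, its top at about 73 mm against 74 mm nominal.
- **Other things:** the jars and tea box match the first pictures from the final position. The blue look-alikes matched in the check just before that. Nothing touches the robot.

**One mismatch:** after lifting off the cap, the tool read 2 mm further back than where the push had blocked, with no force on it. The stop's place in the pictures did not change (within about 1 mm), so I put this down to the finger shape.

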